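# Line up the bottles and the measuring cylinder by height

## Robot

A 6-joint arm with a two-finger parallel gripper is mounted at the origin on a cart in front of the work surface, level with it; the furniture and walls round the work are solid. World frame = base frame: x ahead of the robot, y to its left, z up, the work surface at z = 0. Lengths are in m, angles in rad, forces in N, time in s.
With the tool pointing down it reaches from about 0.425 to 0.95 m from the base axis. Payload 3.5 kg.
Tool frame: the origin (TCP) lies at the very end of the fingers, on their centre line; the grasp point (between the pads) lies 19 mm behind it; z points along the fingers, y is the line along which they close (so a half turn about z gives the same grasp; the last joint's range is limited). The gripper opens to 85 mm and grips with 20 to 120 N. Pads are 22 mm wide; open, the fingers measure 114 mm over their backs; the gripper's body (76 mm by 85 mm) begins 54 mm behind the grasp point. The pads swing forward as they close: fully open they stand 13 mm farther back than shut.
Start: joints at [-1.36, 0.286, 1.577, -0, 1.279, -0.15], TCP at [0.238, -0.632, 0.231] pointing down, gripper open.
Joint ranges: [-2.77, 2.77], [-0.9, 2.22], [0.21, 2.48], [-1.53, 4.67], [0.24, 2.81], [-2.84, 2.84]. Speed limits (rad/s): [2.79, 2.79, 3.14, 3.14, 3.14, 3.14].

## Interface

Orientations are given as a unit quaternion [x, y, z, w].
In Python, from plant import get_state, read_camera, sign_off, recognise gives the robot as it stands.
- The arm moves only by the tool arm_command, never from a script. Its argument "steps" is a list of rows, each an object with "translation": the shift along the tool's x, y, z scaled (see below), a list of three; "twist": the turn, a rotation vector about the tool's x, y, z scaled (see below), a list of three; "fingers": the opening, from -1 (shut) to 1 (fully open). In form: [{"translation": [x, y, z], "twist": [rx, ry, rz], "fingers": fingers}, ...]. A call has 1 to 5 rows; each row is the pose to reach, as a shift and turn from the pose commanded when the call began, along the tool's axes at that moment; what a row does not reach only later rows make up. The controller multiplies each number of a shift by 75 cm and each number of a turn by 60 degrees. A row lasts 1/8 s, in which the tool goes at most 62.5 mm and 10.7 degrees, less where a joint would pass 70% of its speed; a pose out of reach is approached as far as the arm can. A call with a number of a shift or a turn outside -1 to 1 is refused whole. A call with a gripper value outside its range is refused whole. The fingers move at their own pace and stop on an object; "grip_force" is the grip in N (left out, the last holds). Time passes only in rows, so rows that repeat a pose let the fingers close. It gives the time, the measured TCP pose, the force, the opening and the grip force at its end, in the units of the state.
- get_state(): the state, without advancing time (a new reading comes with each control period).
- read_camera(name): name is "scene" or "top" or "wrist"; returns a dict with "pixels" (420x560x3 uint8, red, green, blue), "K" (3x3 intrinsics, pixels), "R" (3x3) and "t" (3): a world point X has camera coordinates R X + t; the wrist camera has in their place "T_tool_cam" (4x4, takes a point from camera to tool coordinates, whose origin is the TCP and whose axes are the flange's). Camera axes: x right, y down, z forward; pixel columns grow to the right and rows downward; lengths in m; the calibration is good to about 2 mm. A picture is of the moment at which its call begins: read the wrist's pose just before it. There is no depth.
- sign_off(): hands the job in; it is judged then, once.
Trained networks look in a picture, given as the dict that the camera call returned (one of the last four; its "shot" number tells which), for a name from the list of things; names that differ only in an ending like _2 or _b are one class to them, and where a whole thing is asked for, a point or a joint stands for the part that bears it (a point fixed in the world has none). Each returns a list of dicts, best first, with "conf" (0 to 1); they miss things now and then, are a little off and sometimes report something else, mostly with a low value. They report only what shows in the picture. A call takes as long as a camera call. They do not tell look-alikes from the thing itself.
- recognise(picture, query): "point" ([row, column] in pixels, amid what is visible of it).
The state is a dict: "time": time; "qpos": joint angles; "dq": joint speeds; "joint_efforts": joint torques, N m; "eef_pos": TCP position; "tcp_rot": TCP orientation; "contact_force": force on the tool from outside, world axes, zero at the start; "wrist_torque": the same for the moment, N m; "opening": opening from 0.0 (shut) to 1.0 (fully open); "finger_force": force on a finger pad.
Only numpy, scipy, OpenCV 4.12 (cv2) and the standard library are available. Lean on these libraries where they do the work, as an engineer would, in place of code of your own. Each camera call takes 0.05 s, during which the arm holds its last target. There are 200 camera calls.

## Task

Stand the three capped bottles and the measuring cylinder on the four round pads, one in the middle of each pad, in order of height, rising from the low end of the row to the tallest on the pad next to the tall post. Keep them upright, set them down without dropping them, and leave the conical flask where it stands.

Things in the scene. Friction and masses are not known exactly. Their poses are not given: they have to be found in the camera images.
- dropper_bottle: The small brown bottle with a black cap, the shortest of the four: 28 mm across, 67 mm tall; straight round body up to 45 mm, cap 19 mm across from 55 mm to the top. Loose, upright. Origin: centre of the underside, z up. Grip it round the body.
- white_bottle: The white plastic bottle with a yellow screw cap, second shortest: 44 mm across, 99 mm tall, straight round body up to 66 mm, cap 31 mm across from 83 mm to the top. Loose, upright. Origin: centre of the underside, z up. Grip it round the body.
- brown_bottle: The large brown bottle with a black screw cap, second tallest: 60 mm across, 129 mm tall, cap 41 mm across from 108 mm to the top; straight round body up to 86 mm. Loose, upright. Origin: centre of the underside, z up. Grip it round the body.
- cylinder: The clear measuring cylinder with a six-sided blue foot, the tallest: 191 mm tall, tube 30 mm across from 15 mm above the underside to the top, foot 54 x 62 mm and 7 mm thick. Loose, upright. Origin: centre of the underside, z up. Grip it round the tube, near the top.
- flask: A clear conical flask, 63 mm across at the foot, 102 mm tall; a bystander that stands among the things and must stay where it is. Loose, upright. Origin: centre of the underside, z up. 
- pad_1: Round grey pad, 76 mm across, number 1 of four counted from the left (+y) end of the row; the pads lie 90 mm apart in a straight row on a fixed white board (100 x 470 x 6 mm) whose place and direction vary (row within about 0.15 rad of the y axis). Fixed. Origin: centre of the pad's underside; the pad is 2 mm thick, its top lies 8 mm above the worktop. The same for every pad but for its number.
- pad_2: Round grey pad, 76 mm across, number 2 of four counted from the left (+y) end of the row; the pads lie 90 mm apart in a straight row on a fixed white board (100 x 470 x 6 mm) whose place and direction vary (row within about 0.15 rad of the y axis). Fixed. Origin: centre of the pad's underside; the pad is 2 mm thick, its top lies 8 mm above the worktop. The same for every pad but for its number.
- pad_3: Round grey pad, 76 mm across, number 3 of four counted from the left (+y) end of the row; the pads lie 90 mm apart in a straight row on a fixed white board (100 x 470 x 6 mm) whose place and direction vary (row within about 0.15 rad of the y axis). Fixed. Origin: centre of the pad's underside; the pad is 2 mm thick, its top lies 8 mm above the worktop. The same for every pad but for its number.
- pad_4: Round grey pad, 76 mm across, number 4 of four counted from the left (+y) end of the row; the pads lie 90 mm apart in a straight row on a fixed white board (100 x 470 x 6 mm) whose place and direction vary (row within about 0.15 rad of the y axis). Fixed. Origin: centre of the pad's underside; the pad is 2 mm thick, its top lies 8 mm above the worktop. The same for every pad but for its number.
- tall_post: Steel rod 12 mm thick with a black ball on top (22 mm), on a round dark foot 42 mm across, 100 mm tall in all. Fixed on the white board 70 mm beyond the centre of pad_1 or of pad_4 (it varies); it marks the tall end. At the other end is only a low flat disc, 42 mm across and 12 mm high. Origin: centre of its underside, 6 mm above the worktop.
There are look-alikes about, which are no part of the job. What is shaped like the white_bottle but blue or red is not meant.

How it is judged:
At the end, for the whole second after the job is handed in: All four stand upright, released and at rest, within 15 mm of their pad centres, rising away from the low end: dropper bottle, white bottle, large brown bottle, measuring cylinder (beside the tall post). The conical flask is within 3 cm of where it was (((horizontal distance between tall_post and pad_1 below 0.14 m and horizontal distance between cylinder and pad_1 below 0.015 m and horizontal distance between brown_bottle and pad_2 below 0.015 m and horizontal distance between white_bottle and pad_3 below 0.015 m and horizontal distance between dropper_bottle and pad_4 below 0.015 m) or (not (horizontal distance between tall_post and pad_1 below 0.14 m) and horizontal distance between dropper_bottle and pad_1 below 0.015 m and horizontal distance between white_bottle and pad_2 below 0.015 m and horizontal distance between brown_bottle and pad_3 below 0.015 m and horizontal distance between cylinder and pad_4 below 0.015 m)) and height (world z) of dropper_bottle between 0.004 and 0.014 m and angle between each of dropper_bottle, white_bottle, brown_bottle, cylinder's own z axis and vertical below 0.15 rad and linear speed of each of dropper_bottle, white_bottle, brown_bottle, cylinder below 0.02 m/s and contact force between each of dropper_bottle, white_bottle, brown_bottle, cylinder and the fingers below 0.1 N and height (world z) of white_bottle between 0.004 and 0.014 m and height (world z) of brown_bottle between 0.004 and 0.014 m and height (world z) of cylinder between 0.004 and 0.014 m and distance of flask from where it was at the start of the episode below 0.03 m and angle between flask's own z axis and vertical below 0.2 rad); the robot touches nothing.
It fails at once if one of the four is tipped over (angle between any of dropper_bottle, white_bottle, brown_bottle, cylinder's own z axis and vertical above 0.7 rad).
It fails at once if one of the four is dropped from more than about 3 cm ((contact force between dropper_bottle and the fingers below 0.05 N and linear speed of dropper_bottle above 0.8 m/s) or (contact force between white_bottle and the fingers below 0.05 N and linear speed of white_bottle above 0.8 m/s) or (contact force between brown_bottle and the fingers below 0.05 N and linear speed of brown_bottle above 0.8 m/s) or (contact force between cylinder and the fingers below 0.05 N and linear speed of cylinder above 0.8 m/s)).
It fails at once if the conical flask is moved by more than 3 cm or knocked over (distance of flask from where it was at the start of the episode above 0.03 m or angle between flask's own z axis and vertical above 0.5 rad).
It also fails if it takes over 106 s, if anything falls off the work surface, if the arm or the gripper's body presses on something with over 40 N, if the wrist force passes 120 N, or if a joint passes its speed limit or range.

## Working session

There is one attempt and no reset: what is moved stays moved. The work goes in short steps, Python scripts to look and compute and a tool call to move; the robot and the scene stay as the last step left them, time stands still between calls to the robot, and variables do not carry over. Pictures are saved under pics/ and viewed, at most 15 in all, crops included, and the job is handed in when it is done.

Besides the shell and the picture viewer there is one more tool, called after "Call:" as a command line: name --argument value ..., lists and objects as JSON in quotes. arm_command: Moves the arm, as the interface text tells. Shifts and turns lie within -1 to 1; 1 stands for 75 cm of shift or 60 degrees of turn. Its arguments: {"type":"object","properties":{"steps":{"type":"array"},"grip_force":{"type":"number"}},"required":["steps"]}

```bash
mkdir -p pics; ls; python3 - <<'E'
from plant import *
import cv2
s=get_state(); print({k:s[k] for k in('time','eef_pos','tcp_rot','opening')})
for n in('scene','top'):
    p=read_camera(n); cv2.imwrite(f'pics/{n}0.png',cv2.cvtColor(p['pixels'],cv2.COLOR_RGB2BGR))
    print(n,p['K'].tolist() if hasattr(p['K'],'tolist') else p['K'],p['R'],p['t'])
    for q in('dropper_bottle','white_bottle','brown_bottle','cylinder','flask','pad_1','tall_post'):
        print(q,[([round(float(v)) for v in d['point']],round(float(d['conf']),2)) for d in recognise(p,q)])
E
```

```text
pics
{'time': 0.0, 'eef_pos': array([ 0.23817581, -0.63088846,  0.22994457]), 'tcp_rot': array([ 9.83770016e-01,  1.79430145e-01, -3.57689646e-05, -1.17383929e-03]), 'opening': 0.9968237289902638}
scene [[417.71369193109757, 0.0, 280.3634420645444], [0.0, 417.71369193109757, 210.2704684500081], [0.0, 0.0, 1.0]] [[-0.6297976  -0.77658185 -0.01660164]
 [-0.34314719  0.29733501 -0.89097806]
 [ 0.69685364 -0.55543903 -0.45374276]] [0.32691425 0.2361121  0.83886299]
dropper_bottle [([258, 249], 0.6)]
white_bottle [([238, 206], 0.37)]
brown_bottle [([210, 333], 0.66)]
cylinder [([259, 181], 0.81)]
flask [([231, 299], 0.57)]
pad_1 [([238, 208], 0.71), ([212, 285], 0.7), ([218, 262], 0.66)]
tall_post [([193, 306], 0.62)]
top [[403.6375227749707, 0.0, 270.95176071216025], [0.0, 403.6375227749707, 214.82311962650869], [0.0, 0.0, 1.0]] [[ 0.01214019 -0.99979277  0.01634137]
 [-0.99811576 -0.0130996  -0.05994445]
 [ 0.06014609 -0.01558284 -0.99806794]] [-0.03021234  0.54470869  1.09789508]
dropper_bottle []
white_bottle [([247, 400], 0.65), ([257, 374], 0.63), ([227, 368], 0.57)]
brown_bottle [([249, 322], 0.93)]
cylinder [([244, 137], 0.92)]
flask [([253, 263], 0.62)]
pad_1 [([190, 195], 0.77), ([190, 229], 0.73), ([197, 291], 0.64), ([191, 257], 0.56)]
tall_post [([200, 314], 0.44), ([192, 255], 0.31)]
```

```bash
python3 - <<'E'
import cv2
a=cv2.imread('pics/scene0.png'); b=cv2.imread('pics/top0.png')
cv2.imwrite('pics/s1.png',cv2.resize(a[130:330,120:400],None,fx=2.8,fy=2.8,interpolation=cv2.INTER_CUBIC))
cv2.imwrite('pics/t1.png',cv2.resize(b[150:310,100:420],None,fx=2.5,fy=2.5,interpolation=cv2.INTER_CUBIC))
E
```

```text
(no output)
```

View pics/s1.png

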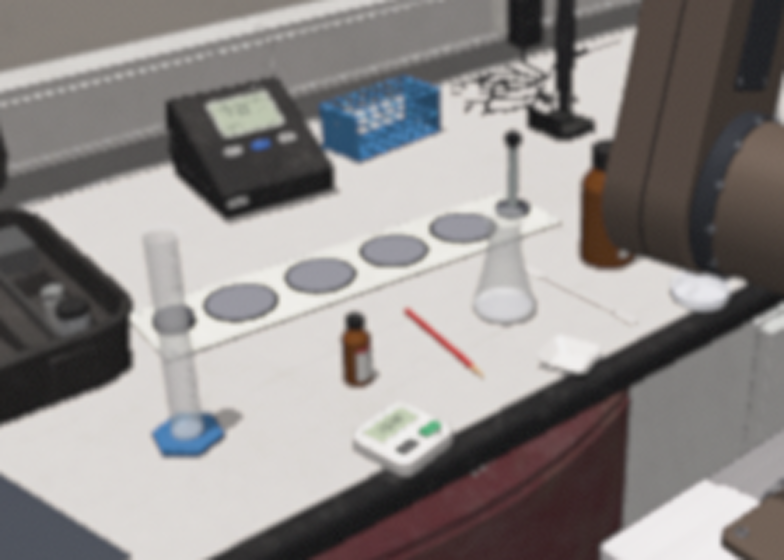

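View pics/t1.png

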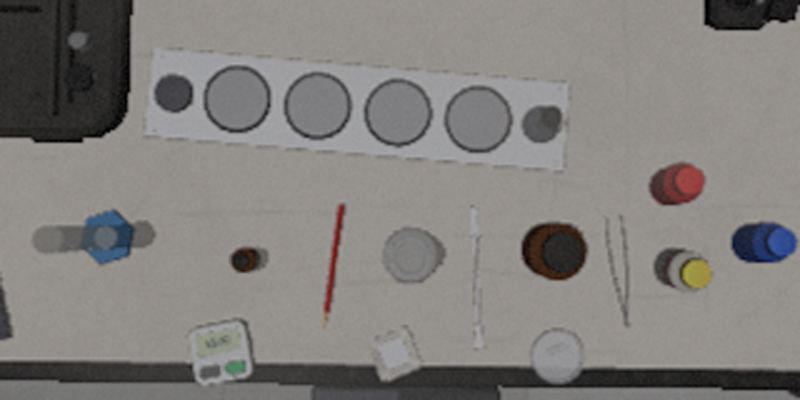

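The tall post stands at the right (-y) end in the top crop, at (542,123). So the order is dropper→pad_1, white→pad_2, brown→pad_3, cylinder→pad_4.

Three things are shaped like the white bottle (top crop): red (685,182), blue (775,242) and a yellow cap on a pale body (690,271). The yellow-capped one fits the description. I'll confirm it in a crop and measure everything.

```bash
cat > h.py <<'E'
import numpy as np, cv2
from plant import *
def back(p,uv,z):
    d=p['R'].T@np.linalg.solve(p['K'],[uv[0],uv[1],1]); c=-p['R'].T@p['t']
    return c+d*(z-c[2])/d[2]
def blobs(img,lo,hi,box,amin=10):
    u0,v0,u1,v1=box; S=4
    c=cv2.resize(img[v0:v1,u0:u1],None,fx=S,fy=S,interpolation=cv2.INTER_CUBIC)
    hsv=cv2.cvtColor(cv2.GaussianBlur(c,(0,0),2),cv2.COLOR_RGB2HSV)
    m=cv2.inRange(hsv,np.array(lo),np.array(hi)); out=[]
    for k in cv2.findContours(m,cv2.RETR_EXTERNAL,cv2.CHAIN_APPROX_NONE)[0]:
        if cv2.contourArea(k)>amin*S*S:
            (x,y),r=cv2.minEnclosingCircle(k); M=cv2.moments(k)
            out.append((u0+(M['m10']/M['m00']+.5)/S-.5,v0+(M['m01']/M['m00']+.5)/S-.5,r/S,M['m00']/S/S))
    return sorted(out,key=lambda o:-o[3])
E
python3 - <<'E'
from h import *
p=read_camera('top'); I=p['pixels']
cv2.imwrite('pics/w.png',cv2.cvtColor(cv2.resize(I[210:275,345:425],None,fx=9,fy=9,interpolation=cv2.INTER_CUBIC),cv2.COLOR_RGB2BGR))
def show(n,bl,z):
    for b in bl[:5]: print(n,np.round(b,1),back(p,b,z)[:2].round(4))
H=cv2.cvtColor(I,cv2.COLOR_RGB2HSV)
for u,v in((195,189),(178,189),(225,200),(376,258),(322,250),(196,253),(144,244),(317,198)): print((u,v),H[v,u])
show('yellow',blobs(I,(20,120,80),(35,255,255),(355,240,395,275)),.099)
show('bluefoot',blobs(I,(95,80,50),(125,255,255),(125,225,165,265)),.007)
show('redcap',blobs(I,(0,120,60),(8,255,255),(350,205,400,240)),.08)
show('blue',blobs(I,(105,120,50),(130,255,255),(385,230,430,265)),.08)
show('browncap',blobs(I,(0,0,0),(180,120,60),(305,235,345,265)),.129)
show('dropcap',blobs(I,(0,0,0),(180,255,60),(188,245,206,262),5),.067)
for u,v in((237,98),(317,105),(398,112),(478,119)): print('pad',back(p,(100+u/2.5,150+v/2.5),.008)[:2].round(4))
c=cv2.resize(I[165:220,160:325],None,fx=4,fy=4,interpolation=cv2.INTER_CUBIC)
g=cv2.GaussianBlur(cv2.cvtColor(c,cv2.COLOR_RGB2GRAY),(0,0),3)
h=cv2.HoughCircles(g,cv2.HOUGH_GRADIENT,1.5,100,param1=60,param2=20,minRadius=44,maxRadius=62)
for x,y,r in sorted(h[0].tolist()): print('hough',r/4,back(p,(160+(x+.5)/4-.5,165+(y+.5)/4-.5),.008)[:2].round(4))
for n,u,v,z in(('post',550,116,.1),('cyltop',48,238,.191),('flask',412,254,.03),('dropcap',245,259,.067),('brcap',563,251,.129)): print(n,back(p,(100+u/2.5,150+v/2.5),z)[:2].round(4))
E
```

```text
(195, 189) [113   8 130]
(178, 189) [105   3 163]
(225, 200) [138  10 129]
(376, 258) [ 27 144 159]
(322, 250) [20 18 42]
(196, 253) [54 33 39]
(144, 244) [103  37 109]
(317, 198) [10 11 71]
yellow [377.9 259.1   5.8  94.4] [ 0.4306 -0.2962]
bluefoot [144.5 244.2  10.6 181.4] [0.4599 0.3243]
redcap [373.6 223.5   8.2 139.8] [ 0.522  -0.2906]
blue [405.9 247.3  12.3 260.5] [ 0.4611 -0.375 ]
browncap [324.8 250.5   8.9 214.7] [ 0.4516 -0.1558]
browncap [311.9 246.7   9.8  10.8] [ 0.4607 -0.1239]
dropcap [197.7 253.5   5.4  65.6] [0.4382 0.1676]
pad [0.6143 0.1895]
pad [0.6077 0.1004]
pad [0.6011 0.01  ]
pad [ 0.5945 -0.0794]
hough 13.774999618530273 [0.6132 0.1897]
hough 13.662500381469727 [0.6071 0.101 ]
hough 13.587499618530273 [0.601  0.0111]
hough 13.850000381469727 [ 0.5939 -0.078 ]
hough 12.537500381469727 [ 0.5791 -0.1494]
post [ 0.589  -0.1473]
cyltop [0.4599 0.3281]
flask [ 0.4441 -0.0076]
dropcap [0.438  0.1669]
brcap [ 0.4519 -0.1569]
```

View pics/w.png

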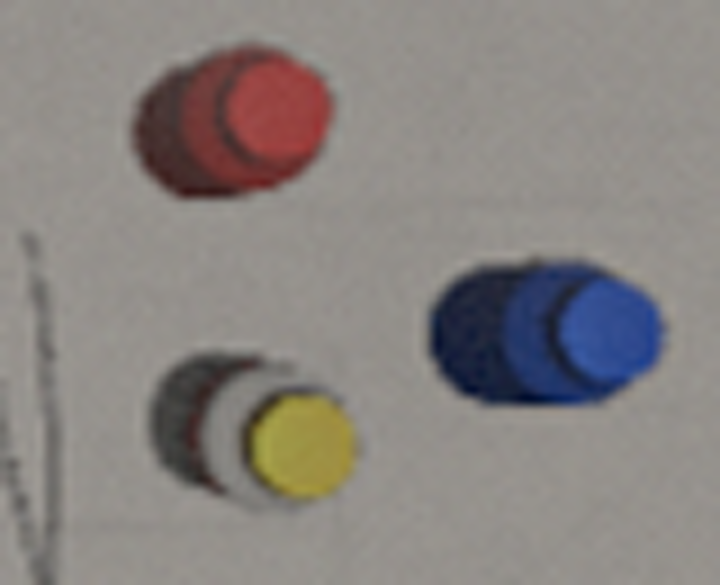

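The crop shows the yellow-capped pale bottle at crop pixel (303,443). It's the white bottle, and the red and blue ones are look-alikes. Short-to-tall order keeps the gripper clear of its neighbours, so I start with the dropper and turn the tool so the fingers close along world x.

Call:
arm_command --steps '[{"translation": [0.325,-0.231,-0.027],"twist": [0,0,-0.833],"fingers": 0.0},{"translation": [0.325,-0.231,-0.027],"twist": [0,0,-0.833],"fingers": 0.0},{"translation": [0.325,-0.231,-0.027],"twist": [0,0,-0.833],"fingers": 0.0},{"translation": [0.325,-0.231,-0.027],"twist": [0,0,-0.833],"fingers": 0.0},{"translation": [0.325,-0.231,-0.027],"twist": [0,0,-0.833],"fingers": 0.0}]' --grip_force 30

```text
time: 1.48
eef_pos: [0.4063, -0.3813, 0.2521]
tcp_rot: [0.814, 0.58, 0.0, 0.0]
contact_force: [0.3, 0.1, 0.1]
opening: 0.5
finger_force: 0.0
```

Call:
arm_command --steps '[{"translation": [0.388,-0.065,0],"twist": [0,0,-0.318],"fingers": 0.0},{"translation": [0.388,-0.065,0],"twist": [0,0,-0.318],"fingers": 0.0},{"translation": [0.388,-0.065,0],"twist": [0,0,-0.318],"fingers": 0.0},{"translation": [0.388,-0.065,0],"twist": [0,0,-0.318],"fingers": 0.0},{"translation": [0.388,-0.065,0],"twist": [0,0,-0.318],"fingers": 0.0}]'

```text
time: 2.1
eef_pos: [0.4556, -0.0903, 0.252]
tcp_rot: [0.708, 0.706, 0.0, 0.0]
contact_force: [0.9, -0.3, 0.4]
opening: 0.5
finger_force: 0.0
```

Call:
arm_command --steps '[{"translation": [0.343,-0.023,0.12],"twist": [0,0,0],"fingers": 0.2},{"translation": [0.343,-0.023,0.12],"twist": [0,0,0],"fingers": 0.2},{"translation": [0.343,-0.023,0.12],"twist": [0,0,0],"fingers": 0.2},{"translation": [0.343,-0.023,0.12],"twist": [0,0,0],"fingers": 0.2},{"translation": [0.343,-0.023,0.12],"twist": [0,0,0],"fingers": 0.2}]'

```text
time: 2.72
eef_pos: [0.438, 0.1673, 0.1603]
tcp_rot: [0.707, 0.707, -0.001, -0.001]
contact_force: [0.1, -0.7, 1.0]
opening: 0.602
finger_force: 0.0
```

```bash
cat >> h.py <<'E'
from scipy.spatial.transform import Rotation as Rn
def wrist():
    s=get_state(); p=read_camera('wrist'); T=np.eye(4); T[:3,:3]=Rn.from_quat(s['tcp_rot']).as_matrix(); T[:3,3]=s['eef_pos']
    W=np.linalg.inv(T@p['T_tool_cam']); p['R']=W[:3,:3]; p['t']=W[:3,3]; return s,p
def proj(p,X):
    a=p['K']@(p['R']@np.array(X)+p['t']); return (a[:2]/a[2]).round(1)
def look(name,marks):
    s,p=wrist(); I=cv2.cvtColor(p['pixels'],cv2.COLOR_RGB2BGR)
    for X in marks:
        u,v=proj(p,X); print(X,(u,v)); cv2.drawMarker(I,(int(u),int(v)),(0,255,0),0,12,1)
    cv2.imwrite(f'pics/{name}.png',I); print(s['time'],s['eef_pos'].round(4),s['tcp_rot'].round(4),s['opening']); return s,p
E
python3 - <<'E'
from h import *
look('d1',[(.4382,.167,.067),(.4382,.167,0)])
E
```

```text
(0.4382, 0.167, 0.067) (np.float64(276.0), np.float64(212.8))
(0.4382, 0.167, 0) (np.float64(276.2), np.float64(190.6))
2.725 [0.438  0.1673 0.1603] [ 7.075e-01  7.067e-01 -6.000e-04 -7.000e-04] 0.6016120781700726
```

View pics/d1.png

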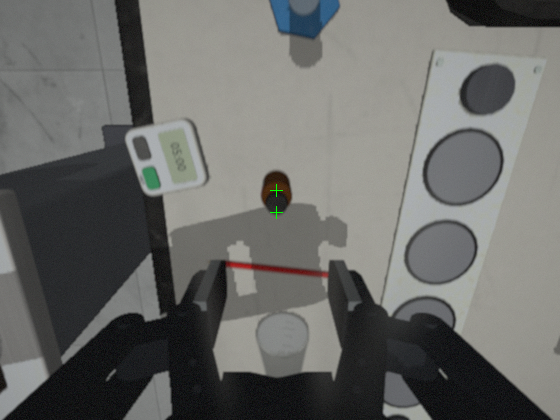

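The image shows the dropper cap at (276,200), about 12 px above the predicted point. The pads will show whether that's a wrist calibration offset.

```bash
python3 - <<'E'
from h import *
s,p=wrist(); print(p['K'][0],p['T_tool_cam'].round(3).tolist())
for n,X in dict(pad1=(.6137,.1896,.008),pad2=(.6074,.1007,.008),foot=(.46,.3243,.007),ctop=(.46,.326,.191)).items(): print(n,proj(p,X))
print('drop',back(p,(276,201),.067).round(4),back(p,(276,186),0.0).round(4))
print('pads',back(p,(463,166.5),.008).round(4),back(p,(441,252),.008).round(4))
c=read_camera('scene')
cv2.imwrite('pics/sd.png',cv2.cvtColor(cv2.resize(c['pixels'][215:295,200:300],None,fx=7,fy=7,interpolation=cv2.INTER_CUBIC),cv2.COLOR_RGB2BGR))
for X in((.4382,.167,.067),(.4382,.167,.0),(.6137,.1896,.008),(.6074,.1007,.008)): print('scene',proj(c,X))
E
```

```text
[313.17221537   0.         276.93920743] [[0.0, -0.947, -0.321, 0.083], [1.0, -0.0, 0.001, 0.001], [-0.001, -0.321, 0.947, -0.142], [0.0, 0.0, 0.0, 1.0]]
pad1 [461.2 171. ]
pad2 [439.2 255.2]
foot [303.1   8.3]
ctop [ 358.  -203.7]
drop [0.4379 0.178  0.067 ] [0.4375 0.1729 0.    ]
pads [0.6146 0.1939 0.008 ] [0.6087 0.1043 0.008 ]
scene [247.7 241.2]
scene [249.1 264.1]
scene [205.7 237.3]
scene [233.8 227.8]
```

View pics/sd.png

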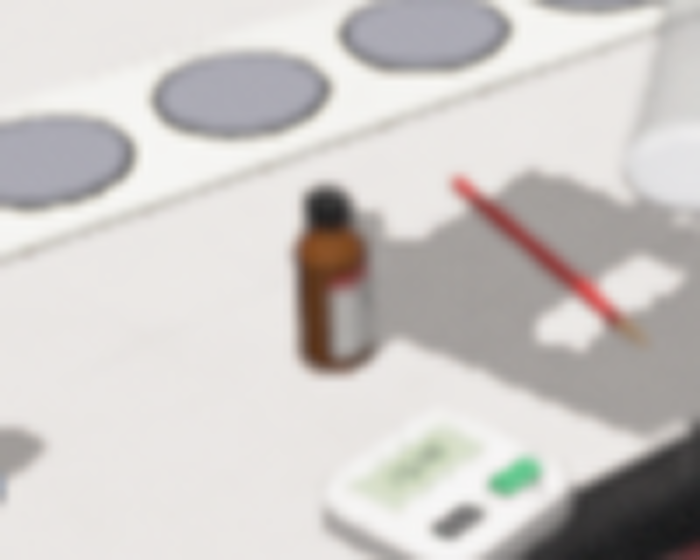

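Pads agree across the top and scene views. The dropper's cap was biased by shadow in the top view, and the scene and wrist views put it near (0.437, 0.172).

Call:
arm_command --steps '[{"translation": [0.006,-0.001,0.07],"twist": [0,0,0],"fingers": 0.2},{"translation": [0.006,-0.001,0.14],"twist": [0,0,0],"fingers": 0.2},{"translation": [0.006,-0.001,0.18],"twist": [0,0,0],"fingers": 0.2},{"translation": [0.006,-0.001,0.195],"twist": [0,0,0],"fingers": 0.2},{"translation": [0.006,-0.001,0.195],"twist": [0,0,0],"fingers": 0.2}]'

```text
time: 3.5
eef_pos: [0.4395, 0.1685, 0.0157]
tcp_rot: [0.709, 0.705, 0.0, 0.0]
contact_force: [1.2, 0.7, -0.0]
opening: 0.598
finger_force: 0.0
```

Call:
arm_command --steps '[{"translation": [0,0,0],"twist": [0,0,0],"fingers": -1},{"translation": [0,0,0],"twist": [0,0,0],"fingers": -1},{"translation": [0,0,0],"twist": [0,0,0],"fingers": -1},{"translation": [0,0,0],"twist": [0,0,0],"fingers": -1},{"translation": [0,0,0],"twist": [0,0,0],"fingers": -1}]' --grip_force 30

```text
time: 4.12
eef_pos: [0.4405, 0.1693, 0.0172]
tcp_rot: [0.709, 0.706, 0.001, 0.001]
contact_force: [-1.3, -0.4, 6.3]
opening: 0.303
finger_force: 29.7
```

Call:
arm_command --steps '[{"translation": [0,0,-0.04],"twist": [0,0,0],"fingers": -1},{"translation": [0,0,-0.08],"twist": [0,0,0],"fingers": -1},{"translation": [0.008,0.08,-0.08],"twist": [0,0,0],"fingers": -1},{"translation": [0.016,0.16,-0.08],"twist": [0,0,0],"fingers": -1},{"translation": [0.0235,0.235,-0.08],"twist": [0,0,0],"fingers": -1}]'

```text
time: 4.75
eef_pos: [0.6171, 0.1863, 0.0759]
tcp_rot: [0.709, 0.706, 0.001, 0.0]
contact_force: [0.5, 0.0, -0.0]
opening: 0.303
finger_force: 29.8
```

```bash
python3 - <<'E'
from h import *
s,p=look('d2',[(.6137,.1896,.008)])
c=read_camera('scene')
cv2.imwrite('pics/sd2.png',cv2.cvtColor(cv2.resize(c['pixels'][170:280,120:260],None,fx=5,fy=5,interpolation=cv2.INTER_CUBIC),cv2.COLOR_RGB2BGR))
for z in(0,.008): 
  q=proj(c,(.6137,.1896,z)); print(q,(q-[120,170])*5)
E
```

```text
(0.6137, 0.1896, 0.008) (np.float64(270.6), np.float64(219.9))
4.75 [0.6171 0.1863 0.0759] [7.087e-01 7.055e-01 5.000e-04 4.000e-04] 0.30284970074989515
[206.  239.7] [430.  348.5]
[205.7 237.3] [428.5 336.5]
```

View pics/d2.png

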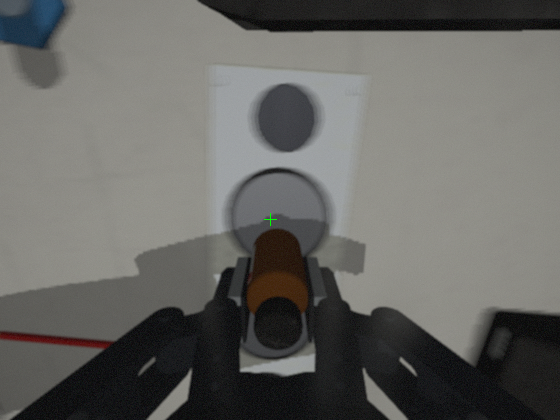

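```bash
python3 - <<'E'
from h import *
s,p=look('d3',[]); print(s['dq'].round(4))
for y in(.162,.168,.174,.180,.186,.192): print(y,proj(p,(.617,y+.014,.061)),proj(p,(.617-.014,y,.061)),proj(p,(.617+.014,y,.061)))
I=p['pixels']
c=cv2.resize(I[150:270,220:340],None,fx=5,fy=5,interpolation=cv2.INTER_CUBIC)
cv2.imwrite('pics/d3c.png',cv2.cvtColor(c,cv2.COLOR_RGB2BGR))
E
```

```text
4.85 [0.6201 0.1859 0.0753] [0.7091 0.7051 0.0016 0.0013] 0.30011342880617414
[ 0.0138 -0.0722  0.1201  0.0065  0.0507  0.0032]
0.162 [269.7 275.1] [245.9 296.4] [294. 296.]
0.168 [269.5 265.7] [245.5 287.5] [294.1 287.1]
0.174 [269.4 256.1] [245.1 278.3] [294.3 278. ]
0.18 [269.2 246.2] [244.7 269. ] [294.4 268.6]
0.186 [269.1 236.2] [244.3 259.5] [294.5 259.1]
0.192 [268.9 225.9] [243.9 249.7] [294.7 249.4]
```

View pics/d3c.png

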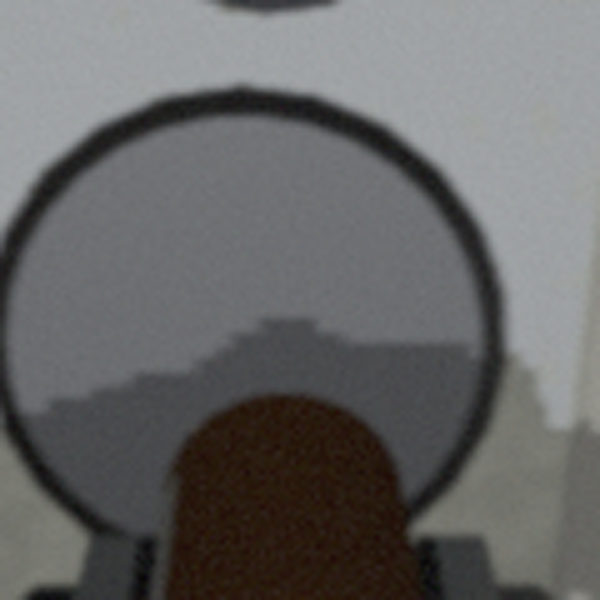

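Call:
arm_command --steps '[{"translation": [0,0,0],"twist": [0,0,0],"fingers": -1},{"translation": [0,0,0],"twist": [0,0,0],"fingers": -1},{"translation": [0,0,0],"twist": [0,0,0],"fingers": -1},{"translation": [0,0,0],"twist": [0,0,0],"fingers": -1}]'

```text
time: 5.4
eef_pos: [0.6148, 0.1861, 0.0757]
tcp_rot: [0.709, 0.706, 0.0, 0.0]
contact_force: [0.0, -0.2, -0.3]
opening: 0.298
finger_force: 29.9
```

```bash
cat >> h.py <<'E'
def padfit(p,guess,show=True):
    """dark rim of the pad nearest to the guess, fitted by ellipse -> world xy"""
    u,v=proj(p,(*guess,.008)); I=p['pixels']; g=cv2.GaussianBlur(cv2.cvtColor(I,cv2.COLOR_RGB2GRAY),(0,0),.8).astype(float)
    P=[]
    for a in np.linspace(0,2*np.pi,72,endpoint=False):
        r=[]
        for R in np.arange(.030,.046,.0004):
            x,y=proj(p,(guess[0]+R*np.cos(a),guess[1]+R*np.sin(a),.008))
            r.append(g[int(round(y)),int(round(x))] if 0<=x<559.4 and 0<=y<419.4 else 255)
        r=np.array(r); i=int(r.argmin())
        if r[i]<.75*np.median(r) and 2<i<37: R=.030+.0004*i; P.append((guess[0]+R*np.cos(a),guess[1]+R*np.sin(a)))
    P=np.array(P)
    if len(P)<8: return None,len(P)
    from scipy.optimize import least_squares
    f=least_squares(lambda c:np.hypot(*(P-c).T)-.037,guess,loss='soft_l1',f_scale=.001); return f.x.round(4),len(P)
E
python3 - <<'E'
from h import *
s,p=look('d4',[]); print(s['dq'].round(4))
g=np.array((.6137,.1896))
for k in range(3):
    g,n=padfit(p,g); print(g,n)
I=p['pixels']
g=cv2.cvtColor(I,cv2.COLOR_RGB2GRAY); print(g[215:262:2,277]); print(g[255,235:320:2])
for y in(.162,.168,.174,.180,.186,.192): print(y,proj(p,(.617,y+.014,.061)))
E
```

```text
5.4 [0.6148 0.1861 0.0757] [7.087e-01 7.055e-01 2.000e-04 1.000e-04] 0.2976061854833305
[-0.0017  0.005  -0.0069 -0.0014 -0.0017  0.0021]
[0.616  0.1886] 60
[0.616  0.1886] 60
[0.616  0.1886] 60
[77 73 75 77 79 75 70 32 32 30 31 28 29 29 28 28 26 32 31 27 32 31 28 34]
[118 120 121 119 101  50  24  26  54  65  29  25  25  25  22  21  25  28
  25  23  23  32  33  34  30  25  29  29  31  27  29  29  29  36  39  29
  21  52 102 116 115 118 116]
0.162 [279.  274.8]
0.168 [279.  265.4]
0.174 [279.  255.8]
0.18 [279.  246.1]
0.186 [278.9 236. ]
0.192 [278.9 225.8]
```

Settled, the bottle is within about 2 mm of the pad centre. Lowering it, then releasing.

Call:
arm_command --steps '[{"translation": [-0.002,0,0.025],"twist": [0,0,0],"fingers": -1},{"translation": [-0.002,0,0.045],"twist": [0,0,0],"fingers": -1},{"translation": [-0.002,0,0.06],"twist": [0,0,0],"fingers": -1},{"translation": [-0.002,0,0.068],"twist": [0,0,0],"fingers": -1},{"translation": [-0.002,0,0.068],"twist": [0,0,0],"fingers": -1}]'

```text
time: 6.08
eef_pos: [0.6154, 0.1845, 0.0252]
tcp_rot: [0.709, 0.706, -0.0, -0.0]
contact_force: [-2.7, -2.2, 5.1]
opening: 0.303
finger_force: 30.4
```

Call:
arm_command --steps '[{"translation": [0,0,0],"twist": [0,0,0],"fingers": -1},{"translation": [0,0,0],"twist": [0,0,0],"fingers": -1},{"translation": [0,0,0],"twist": [0,0,0],"fingers": 0.2},{"translation": [0,0,0],"twist": [0,0,0],"fingers": 0.2},{"translation": [0,0,0],"twist": [0,0,0],"fingers": 0.2}]'

```text
time: 6.7
eef_pos: [0.615, 0.1844, 0.0239]
tcp_rot: [0.709, 0.705, -0.0, -0.0]
contact_force: [-0.2, -0.3, 0.3]
opening: 0.599
finger_force: 0.0
```

Call:
arm_command --steps '[{"translation": [0,0,-0.06],"twist": [0,0,0],"fingers": 0.2},{"translation": [0,0,-0.13],"twist": [0,0,0],"fingers": 0.2},{"translation": [0,0,-0.2],"twist": [0,0,0],"fingers": 0.2},{"translation": [0,0,-0.253],"twist": [0,0,0],"fingers": 0.4},{"translation": [-0.07,-0.027,-0.253],"twist": [0,0,0],"fingers": 0.4}]'

```text
time: 7.32
eef_pos: [0.5977, 0.1337, 0.2197]
tcp_rot: [0.707, 0.707, 0.004, 0.004]
contact_force: [1.0, -0.8, 0.3]
opening: 0.708
finger_force: 0.0
```

Call:
arm_command --steps '[{"translation": [-0.078,-0.03,0],"twist": [0,0,0],"fingers": 0.4},{"translation": [-0.156,-0.06,0],"twist": [0,0,0],"fingers": 0.4},{"translation": [-0.23,-0.09,0],"twist": [0,0,0],"fingers": 0.4},{"translation": [-0.31,-0.12,0],"twist": [0,0,0],"fingers": 0.4},{"translation": [-0.38,-0.147,0],"twist": [0,0,0],"fingers": 0.4}]'

```text
time: 7.95
eef_pos: [0.4821, -0.1541, 0.2141]
tcp_rot: [0.709, 0.705, 0.0, 0.0]
contact_force: [1.4, -0.4, -0.6]
opening: 0.703
finger_force: 0.0
```

Call:
arm_command --steps '[{"translation": [-0.07,-0.025,0],"twist": [0,0,0],"fingers": 0.4},{"translation": [-0.13,-0.05,0],"twist": [0,0,0],"fingers": 0.4},{"translation": [-0.19,-0.069,0],"twist": [0,0,0],"fingers": 0.4},{"translation": [-0.19,-0.069,0],"twist": [0,0,0],"fingers": 0.4},{"translation": [-0.19,-0.069,0],"twist": [0,0,0],"fingers": 0.4}]'

```text
time: 8.57
eef_pos: [0.4306, -0.2943, 0.2138]
tcp_rot: [0.709, 0.705, 0.0, -0.0]
contact_force: [-0.1, 0.4, -0.2]
opening: 0.702
finger_force: 0.0
```

```bash
python3 - <<'E'
from h import *
s,p=look('w1',[(.4308,-.2962,.099),(.4308,-.2962,.0)]); print(s['dq'].round(3))
I=p['pixels']
for b in blobs(I,(20,120,80),(35,255,255),(200,100,360,419)): print(np.round(b,1),back(p,b,.099).round(4))
t=read_camera('top')
for b in blobs(t['pixels'],(0,0,0),(180,255,60),(188,170,206,200),5)[:2]: print('drop',np.round(b,1),back(t,b,.075).round(4))
E
```

```text
(0.4308, -0.2962, 0.099) (np.float64(275.9), np.float64(206.3))
(0.4308, -0.2962, 0.0) (np.float64(276.1), np.float64(179.8))
8.575 [ 0.4306 -0.2943  0.2138] [ 7.089e-01  7.053e-01  2.000e-04 -3.000e-04] 0.7017790114127395
[ 0.023 -0.004  0.006  0.     0.001 -0.002]
[277.8 208.9  17.  839.2] [ 0.4325 -0.2985  0.099 ]
drop [191.5 186.3   3.9  38.2] [0.6136 0.1867 0.075 ]
```

View pics/w1.png

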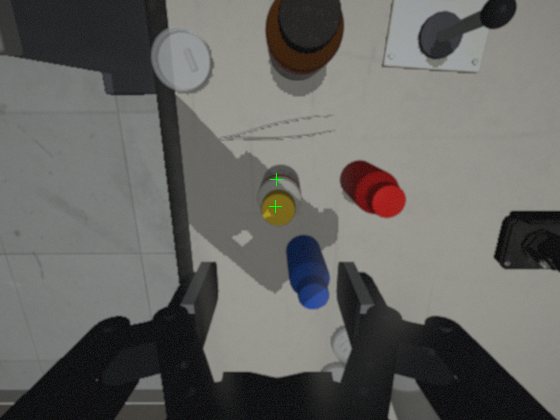

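The wrist view shows the white bottle with its yellow cap at (278,209), brown at (305,40), red at (375,190) and blue at (308,270). The fingers clear both look-alikes, so I descend to grasp.

Call:
arm_command --steps '[{"translation": [-0.0045,0.002,0.07],"twist": [0,0,0],"fingers": 0.4},{"translation": [-0.0045,0.002,0.14],"twist": [0,0,0],"fingers": 0.4},{"translation": [-0.0045,0.002,0.2],"twist": [0,0,0],"fingers": 0.4},{"translation": [-0.0045,0.002,0.243],"twist": [0,0,0],"fingers": 0.4},{"translation": [-0.0045,0.002,0.243],"twist": [0,0,0],"fingers": 0.4}]'

```text
time: 9.3
eef_pos: [0.4317, -0.2958, 0.0298]
tcp_rot: [0.708, 0.706, 0.0, -0.002]
contact_force: [-0.2, -0.5, 0.8]
opening: 0.702
finger_force: 0.0
```

Call:
arm_command --steps '[{"translation": [0,0,0],"twist": [0,0,0],"fingers": 0.4},{"translation": [0,0,0],"twist": [0,0,0],"fingers": -1},{"translation": [0,0,0],"twist": [0,0,0],"fingers": -1},{"translation": [0,0,0],"twist": [0,0,0],"fingers": -1},{"translation": [0,0,0],"twist": [0,0,0],"fingers": -1}]' --grip_force 35

```text
time: 9.93
eef_pos: [0.4332, -0.2987, 0.0334]
tcp_rot: [0.709, 0.705, 0.0, 0.001]
contact_force: [1.3, 2.7, 6.1]
opening: 0.495
finger_force: 36.1
```

Call:
arm_command --steps '[{"translation": [0,0,-0.06],"twist": [0,0,0],"fingers": -1},{"translation": [0,0,-0.13],"twist": [0,0,0],"fingers": -1},{"translation": [0,0,-0.2],"twist": [0,0,0],"fingers": -1},{"translation": [0.04,0.018,-0.22],"twist": [0,0,0],"fingers": -1},{"translation": [0.11,0.049,-0.22],"twist": [0,0,0],"fingers": -1}]'

```text
time: 10.55
eef_pos: [0.4699, -0.2168, 0.1991]
tcp_rot: [0.71, 0.704, 0.0, 0.002]
contact_force: [0.8, -0.0, -1.9]
opening: 0.493
finger_force: 35.9
```

Call:
arm_command --steps '[{"translation": [0.07,0.031,0],"twist": [0,0,0],"fingers": -1},{"translation": [0.14,0.062,0],"twist": [0,0,0],"fingers": -1},{"translation": [0.21,0.093,0],"twist": [0,0,0],"fingers": -1},{"translation": [0.28,0.124,0],"twist": [0,0,0],"fingers": -1},{"translation": [0.34,0.151,0],"twist": [0,0,0],"fingers": -1}]'

```text
time: 11.18
eef_pos: [0.5837, 0.0406, 0.1962]
tcp_rot: [0.709, 0.706, -0.001, -0.0]
contact_force: [-0.4, -1.2, -0.3]
opening: 0.492
finger_force: 35.9
```

Call:
arm_command --steps '[{"translation": [0.06,0.026,0],"twist": [0,0,0],"fingers": -1},{"translation": [0.08,0.035,0.05],"twist": [0,0,0],"fingers": -1},{"translation": [0.08,0.035,0.11],"twist": [0,0,0],"fingers": -1},{"translation": [0.08,0.035,0.14],"twist": [0,0,0],"fingers": -1},{"translation": [0.08,0.035,0.14],"twist": [0,0,0],"fingers": -1}]'

```text
time: 11.8
eef_pos: [0.6077, 0.0985, 0.0884]
tcp_rot: [0.709, 0.705, -0.003, -0.002]
contact_force: [-0.9, 0.1, -1.4]
opening: 0.49
finger_force: 35.8
```

Call:
arm_command --steps '[{"translation": [0,0,0],"twist": [0,0,0],"fingers": -1},{"translation": [0,0,0],"twist": [0,0,0],"fingers": -1}]'

```text
time: 12.05
eef_pos: [0.6115, 0.0985, 0.0938]
tcp_rot: [0.709, 0.705, 0.001, 0.001]
contact_force: [0.3, -0.8, -0.7]
opening: 0.495
finger_force: 35.8
```

```bash
python3 - <<'E'
from h import *
s,p=look('w2',[]); print(s['dq'].round(3))
g=np.array((.609,.100))
for k in range(3): g,n=padfit(p,g); print('pad2',g,n)
g=np.array((.6155,.1886))
g,n=padfit(p,g); print('pad1',g,n)
zb=s['eef_pos'][2]-.030
for y in(.07,.08,.09,.10,.11): print(y,proj(p,(s['eef_pos'][0],y+.022,zb)))
E
```

```text
12.05 [0.6115 0.0985 0.0938] [0.7088 0.7054 0.0012 0.0012] 0.4951571037148062
[-0.    -0.001  0.002  0.001 -0.001  0.   ]
pad2 [0.6103 0.0984] 63
pad2 [0.6101 0.0984] 62
pad2 [0.61   0.0984] 62
pad1 [0.616  0.1898] 72
0.07 [275.1 256.7]
0.08 [275.  241.8]
0.09 [274.9 226.3]
0.1 [274.8 210.3]
0.11 [274.6 193.8]
```

View pics/w2.png

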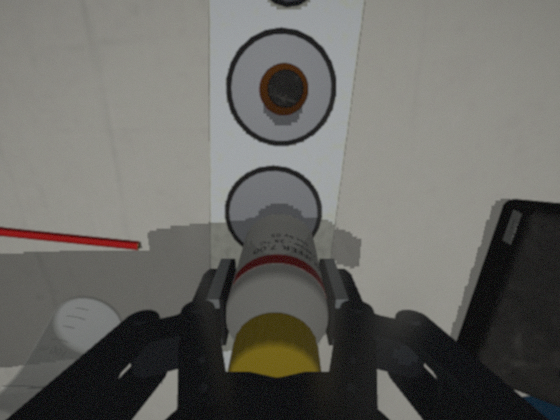

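Dropper is centred on pad_1. The white bottle's base is ~4 mm toward +x of pad_2's centre, so I correct for that, lower it and release.

Call:
arm_command --steps '[{"translation": [0,-0.005,0.025],"twist": [0,0,0],"fingers": -1},{"translation": [0,-0.005,0.045],"twist": [0,0,0],"fingers": -1},{"translation": [0,-0.005,0.06],"twist": [0,0,0],"fingers": -1},{"translation": [0,-0.005,0.0685],"twist": [0,0,0],"fingers": -1},{"translation": [0,-0.005,0.0685],"twist": [0,0,0],"fingers": -1}]'

```text
time: 12.72
eef_pos: [0.6068, 0.0988, 0.041]
tcp_rot: [0.709, 0.705, -0.0, -0.0]
contact_force: [-1.0, 0.6, 4.2]
opening: 0.491
finger_force: 35.5
```

Call:
arm_command --steps '[{"translation": [0,0,0],"twist": [0,0,0],"fingers": -1},{"translation": [0,0,0],"twist": [0,0,0],"fingers": -1},{"translation": [0,0,0],"twist": [0,0,0],"fingers": 0.4},{"translation": [0,0,0],"twist": [0,0,0],"fingers": 0.4},{"translation": [0,0,0],"twist": [0,0,0],"fingers": 0.4}]'

```text
time: 13.35
eef_pos: [0.6063, 0.0985, 0.04]
tcp_rot: [0.709, 0.705, -0.0, -0.0]
contact_force: [-0.6, 0.4, -0.4]
opening: 0.702
finger_force: 0.0
```

Call:
arm_command --steps '[{"translation": [0,0,-0.05],"twist": [0,0,0],"fingers": 0.4},{"translation": [0,0,-0.12],"twist": [0,0,0],"fingers": 0.4},{"translation": [0,0,-0.19],"twist": [0,0,0],"fingers": 0.4},{"translation": [0,0,-0.26],"twist": [0,0,0],"fingers": 0.9},{"translation": [0,0,-0.26],"twist": [0,0,0],"fingers": 0.9}]'

```text
time: 13.98
eef_pos: [0.6096, 0.0987, 0.2422]
tcp_rot: [0.709, 0.705, 0.004, 0.004]
contact_force: [0.1, -0.0, 0.3]
opening: 0.953
finger_force: 0.0
```

Call:
arm_command --steps '[{"translation": [-0.07,-0.042,0],"twist": [0,0,0],"fingers": 1},{"translation": [-0.14,-0.085,0],"twist": [0,0,0],"fingers": 1},{"translation": [-0.21,-0.127,0],"twist": [0,0,0],"fingers": 1},{"translation": [-0.28,-0.17,0],"twist": [0,0,0],"fingers": 1},{"translation": [-0.339,-0.205,0],"twist": [0,0,0],"fingers": 1}]'

```text
time: 14.6
eef_pos: [0.4497, -0.1561, 0.2339]
tcp_rot: [0.709, 0.705, -0.0, -0.001]
contact_force: [0.6, 0.5, -0.6]
opening: 0.999
finger_force: 0.0
```

Call:
arm_command --steps '[{"translation": [0,0,0],"twist": [0,0,0],"fingers": 1},{"translation": [0,0,0],"twist": [0,0,0],"fingers": 1},{"translation": [0,0,0],"twist": [0,0,0],"fingers": 1}]'

```text
time: 14.98
eef_pos: [0.4519, -0.1539, 0.2349]
tcp_rot: [0.708, 0.706, -0.0, -0.001]
contact_force: [0.3, 0.1, 0.3]
opening: 1.0
finger_force: 0.0
```

```bash
python3 - <<'E'
from h import *
s,p=look('b1',[(.4518,-.156,.129),(.4518,-.156,0)]); print(s['dq'].round(3))
for b in blobs(p['pixels'],(0,0,0),(180,255,75),(200,120,360,280))[:2]: print(np.round(b,1),back(p,b,.129).round(4))
t=read_camera('top')
for b in blobs(t['pixels'],(20,120,80),(35,255,255),(210,170,260,210)): print('white',np.round(b,1),back(t,b,.107).round(4))
E
```

```text
(0.4518, -0.156, 0.129) (np.float64(275.6), np.float64(210.0))
(0.4518, -0.156, 0) (np.float64(276.0), np.float64(176.1))
14.975 [ 0.4519 -0.1539  0.2349] [ 7.082e-01  7.061e-01 -0.000e+00 -5.000e-04] 1.0000459893967595
[ 0.008 -0.001 -0.004 -0.002  0.002 -0.003]
[ 277.   194.7   39.5 3606. ] [ 0.453  -0.1427  0.129 ]
[343.6 274.3   7.5  42. ] [ 0.5127 -0.2173  0.129 ]
white [224.3 189.6   5.4  82.3] [0.6023 0.0975 0.107 ]
```

View pics/b1.png

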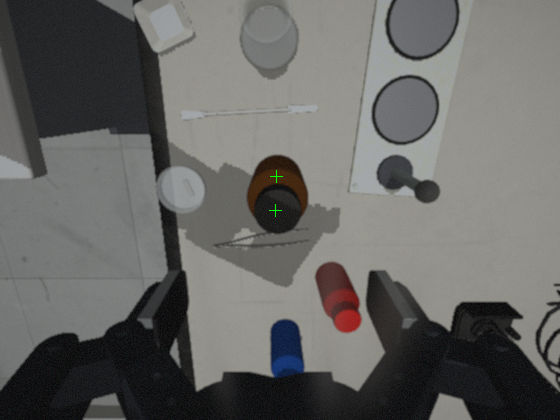

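Call:
arm_command --steps '[{"translation": [-0.002,0.002,0.06],"twist": [0,0,0],"fingers": 1},{"translation": [-0.002,0.002,0.12],"twist": [0,0,0],"fingers": 1},{"translation": [-0.002,0.002,0.18],"twist": [0,0,0],"fingers": 1},{"translation": [-0.002,0.002,0.215],"twist": [0,0,0],"fingers": 1},{"translation": [-0.002,0.002,0.232],"twist": [0,0,0],"fingers": 1}]'

```text
time: 15.7
eef_pos: [0.4525, -0.1552, 0.0597]
tcp_rot: [0.708, 0.706, -0.0, -0.001]
contact_force: [-0.3, -0.5, 0.5]
opening: 1.001
finger_force: 0.0
```

Call:
arm_command --steps '[{"translation": [0,0,0],"twist": [0,0,0],"fingers": 1},{"translation": [0,0,0],"twist": [0,0,0],"fingers": -1},{"translation": [0,0,0],"twist": [0,0,0],"fingers": -1},{"translation": [0,0,0],"twist": [0,0,0],"fingers": -1},{"translation": [0,0,0],"twist": [0,0,0],"fingers": -1}]' --grip_force 50

```text
time: 16.32
eef_pos: [0.454, -0.1571, 0.0634]
tcp_rot: [0.709, 0.705, 0.0, 0.001]
contact_force: [-2.6, 1.1, 6.4]
opening: 0.673
finger_force: 53.0
```

Call:
arm_command --steps '[{"translation": [0,0,-0.04],"twist": [0,0,0],"fingers": -1},{"translation": [0,0,-0.09],"twist": [0,0,0],"fingers": -1},{"translation": [0,0,-0.14],"twist": [0,0,0],"fingers": -1},{"translation": [0.03,0.027,-0.147],"twist": [0,0,0],"fingers": -1},{"translation": [0.08,0.072,-0.147],"twist": [0,0,0],"fingers": -1}]'

```text
time: 16.95
eef_pos: [0.5081, -0.097, 0.1731]
tcp_rot: [0.71, 0.704, 0.001, 0.002]
contact_force: [0.8, -0.3, -2.7]
opening: 0.672
finger_force: 54.9
```

Call:
arm_command --steps '[{"translation": [0.05,0.045,0],"twist": [0,0,0],"fingers": -1},{"translation": [0.1,0.09,0],"twist": [0,0,0],"fingers": -1},{"translation": [0.142,0.127,0],"twist": [0,0,0],"fingers": -1},{"translation": [0.142,0.127,0.04],"twist": [0,0,0],"fingers": -1},{"translation": [0.142,0.127,0.067],"twist": [0,0,0],"fingers": -1}]'

```text
time: 17.58
eef_pos: [0.6022, 0.01, 0.1195]
tcp_rot: [0.708, 0.706, -0.001, -0.001]
contact_force: [-0.2, -0.2, -3.3]
opening: 0.675
finger_force: 54.9
```

Call:
arm_command --steps '[{"translation": [0,0,0],"twist": [0,0,0],"fingers": -1},{"translation": [0,0,0],"twist": [0,0,0],"fingers": -1},{"translation": [0,0,0],"twist": [0,0,0],"fingers": -1}]'

```text
time: 17.95
eef_pos: [0.6039, 0.0089, 0.123]
tcp_rot: [0.709, 0.705, 0.001, 0.001]
contact_force: [1.1, 0.3, -1.8]
opening: 0.672
finger_force: 54.9
```

```bash
python3 - <<'E'
from h import *
s,p=look('b2',[]); print(s['dq'].round(3))
g=np.array((.6025,.0095))
for k in range(3): g,n=padfit(p,g); print('pad3',g,n)
g2,n=padfit(p,(.61,.0995)); print('pad2',g2,n)
x,zb=s['eef_pos'][0],s['eef_pos'][2]-.0605
for y in(-.01,0,.01,.02): print(y,proj(p,(x,y+.03,zb)),proj(p,(x-.03,y,zb)),proj(p,(x+.03,y,zb)))
E
```

```text
17.95 [0.6039 0.0089 0.123 ] [0.709  0.7052 0.0008 0.0011] 0.6721042296450753
[ 0.002  0.001  0.001 -0.002 -0.001 -0.001]
pad3 [0.6038 0.0083] 41
pad3 [0.6036 0.0083] 42
pad3 [0.6037 0.0084] 42
pad2 [0.6098 0.1   ] 72
-0.01 [275. 213.] [233.5 252.7] [317.2 252.2]
0 [274.9 199. ] [232.8 239.9] [317.7 239.4]
0.01 [274.8 184.6] [232.1 226.8] [318.2 226.2]
0.02 [274.7 169.8] [231.3 213.2] [318.7 212.7]
```

View pics/b2.png

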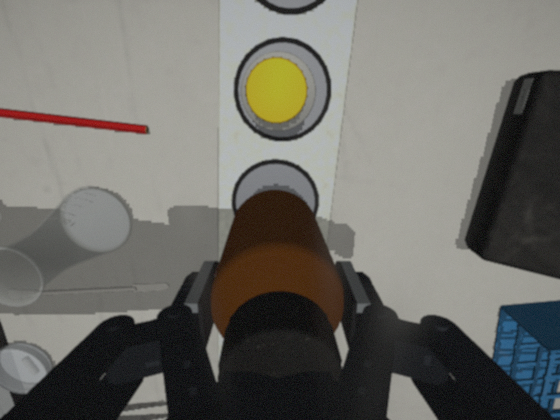

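Call:
arm_command --steps '[{"translation": [0.0025,-0.001,0.025],"twist": [0,0,0],"fingers": -1},{"translation": [0.0025,-0.001,0.045],"twist": [0,0,0],"fingers": -1},{"translation": [0.0025,-0.001,0.06],"twist": [0,0,0],"fingers": -1},{"translation": [0.0025,-0.001,0.0685],"twist": [0,0,0],"fingers": -1},{"translation": [0.0025,-0.001,0.0685],"twist": [0,0,0],"fingers": -1}]'

```text
time: 18.62
eef_pos: [0.6025, 0.0113, 0.0715]
tcp_rot: [0.709, 0.706, -0.0, -0.0]
contact_force: [-4.0, 1.0, 5.8]
opening: 0.668
finger_force: 55.7
```

Call:
arm_command --steps '[{"translation": [0,0,0],"twist": [0,0,0],"fingers": -1},{"translation": [0,0,0],"twist": [0,0,0],"fingers": -1},{"translation": [0,0,0],"twist": [0,0,0],"fingers": 1},{"translation": [0,0,0],"twist": [0,0,0],"fingers": 1},{"translation": [0,0,0],"twist": [0,0,0],"fingers": 1}]'

```text
time: 19.25
eef_pos: [0.6025, 0.0113, 0.07]
tcp_rot: [0.709, 0.705, 0.0, 0.0]
contact_force: [-1.3, 0.4, -0.4]
opening: 0.998
finger_force: 0.0
```

Call:
arm_command --steps '[{"translation": [0,0,-0.05],"twist": [0,0,0],"fingers": 1},{"translation": [0,0,-0.12],"twist": [0,0,0],"fingers": 1},{"translation": [0,0,-0.19],"twist": [0,0,0],"fingers": 1},{"translation": [0,0,-0.26],"twist": [0,0,0],"fingers": 0.4},{"translation": [0,0,-0.28],"twist": [0,0,0],"fingers": 0.4}]'

```text
time: 19.88
eef_pos: [0.6042, 0.011, 0.2853]
tcp_rot: [0.709, 0.705, 0.003, 0.003]
contact_force: [0.4, -1.0, -0.8]
opening: 0.703
finger_force: 0.0
```

Call:
arm_command --steps '[{"translation": [0.07,-0.031,0],"twist": [0,0,0],"fingers": 0.4},{"translation": [0.14,-0.063,0],"twist": [0,0,0],"fingers": 0.4},{"translation": [0.21,-0.094,0],"twist": [0,0,0],"fingers": 0.4},{"translation": [0.28,-0.125,0],"twist": [0,0,0],"fingers": 0.4},{"translation": [0.35,-0.157,0],"twist": [0,0,0],"fingers": 0.4}]'

```text
time: 20.5
eef_pos: [0.4844, 0.2757, 0.2785]
tcp_rot: [0.709, 0.705, -0.001, -0.0]
contact_force: [0.8, 1.3, -0.3]
opening: 0.704
finger_force: 0.0
```

Call:
arm_command --steps '[{"translation": [0.06,-0.03,0],"twist": [0,0,0],"fingers": 0.3},{"translation": [0.069,-0.031,0],"twist": [0,0,0],"fingers": 0.3},{"translation": [0.069,-0.031,0],"twist": [0,0,0],"fingers": 0.3},{"translation": [0.069,-0.031,0],"twist": [0,0,0],"fingers": 0.3},{"translation": [0.069,-0.031,0],"twist": [0,0,0],"fingers": 0.3}]'

```text
time: 21.12
eef_pos: [0.4635, 0.325, 0.2799]
tcp_rot: [0.709, 0.705, -0.0, 0.0]
contact_force: [-0.2, -0.3, 0.0]
opening: 0.652
finger_force: 0.0
```

```bash
python3 - <<'E'
from h import *
s,p=look('c1',[(.46,.3255,.191),(.46,.3255,0)]); print(s['dq'].round(3))
for b in blobs(p['pixels'],(95,80,40),(125,255,255),(200,60,360,320))[:2]: print(np.round(b,1),back(p,b,.007).round(4))
E
```

```text
(0.46, 0.3255, 0.191) (np.float64(271.0), np.float64(213.8))
(0.46, 0.3255, 0) (np.float64(273.5), np.float64(166.7))
21.125 [0.4635 0.325  0.2799] [ 7.095e-01  7.047e-01 -2.000e-04  0.000e+00] 0.651855499584583
[ 0.003 -0.001 -0.002  0.001  0.     0.001]
[274.  158.7  22.1 773.5] [0.4609 0.3376 0.007 ]
```

View pics/c1.png

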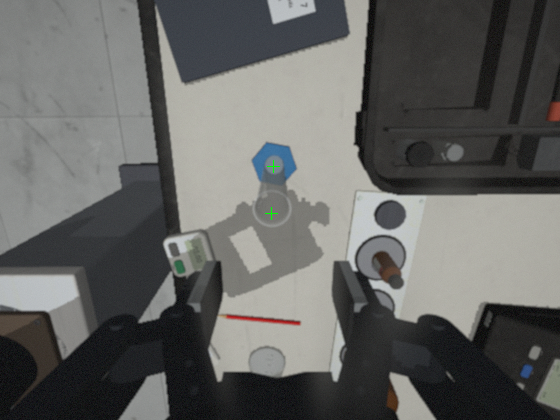

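The wrist view shows the tube's rim at (272,208) and the foot at (274,164), so the axis is at about (0.461, 0.3285). Descending to grip near the top.

Call:
arm_command --steps '[{"translation": [0.0045,-0.003,0.02],"twist": [0,0,0],"fingers": 0.3},{"translation": [0.0045,-0.003,0.07],"twist": [0,0,0],"fingers": 0.3},{"translation": [0.0045,-0.003,0.12],"twist": [0,0,0],"fingers": 0.3},{"translation": [0.0045,-0.003,0.17],"twist": [0,0,0],"fingers": 0.3},{"translation": [0.0045,-0.003,0.18],"twist": [0,0,0],"fingers": 0.3}]'

```text
time: 21.8
eef_pos: [0.4581, 0.3284, 0.1409]
tcp_rot: [0.709, 0.705, -0.004, -0.001]
contact_force: [-0.4, -0.3, 0.2]
opening: 0.648
finger_force: 0.0
```

Call:
arm_command --steps '[{"translation": [0,0,0],"twist": [0,0,0],"fingers": 0.3},{"translation": [0,0,0],"twist": [0,0,0],"fingers": 0},{"translation": [0,0,0],"twist": [0,0,0],"fingers": -0.2},{"translation": [0,0,0],"twist": [0,0,0],"fingers": -0.5},{"translation": [0,0,0],"twist": [0,0,0],"fingers": -1}]' --grip_force 30

```text
time: 22.42
eef_pos: [0.4612, 0.33, 0.1467]
tcp_rot: [0.709, 0.705, 0.001, 0.0]
contact_force: [-1.5, -0.4, 6.1]
opening: 0.346
finger_force: 30.0
```

Call:
arm_command --steps '[{"translation": [0,0,0],"twist": [0,0,0],"fingers": -1},{"translation": [0,0,0],"twist": [0,0,0],"fingers": -1}]'

```text
time: 22.68
eef_pos: [0.4612, 0.3301, 0.1467]
tcp_rot: [0.709, 0.705, 0.001, 0.0]
contact_force: [-1.5, 0.1, 5.2]
opening: 0.342
finger_force: 30.0
```

Call:
arm_command --steps '[{"translation": [0,0,-0.03],"twist": [0,0,0],"fingers": -1},{"translation": [0,0,-0.08],"twist": [0,0,0],"fingers": -1},{"translation": [0,0,-0.13],"twist": [0,0,0],"fingers": -1},{"translation": [0,0,-0.18],"twist": [0,0,0],"fingers": -1},{"translation": [0,0,-0.227],"twist": [0,0,0],"fingers": -1}]'

```text
time: 23.3
eef_pos: [0.4605, 0.3294, 0.316]
tcp_rot: [0.709, 0.705, -0.0, 0.0]
contact_force: [-0.0, -0.6, -1.1]
opening: 0.348
finger_force: 30.0
```

Call:
arm_command --steps '[{"translation": [-0.03,0.01,0],"twist": [0,0,0],"fingers": -1},{"translation": [-0.08,0.026,0],"twist": [0,0,0],"fingers": -1},{"translation": [-0.13,0.043,0],"twist": [0,0,0],"fingers": -1},{"translation": [-0.18,0.06,0],"twist": [0,0,0],"fingers": -1},{"translation": [-0.23,0.076,0],"twist": [0,0,0],"fingers": -1}]'

```text
time: 23.92
eef_pos: [0.5169, 0.1555, 0.3146]
tcp_rot: [0.709, 0.705, -0.0, -0.0]
contact_force: [0.2, -0.1, -0.6]
opening: 0.341
finger_force: 30.0
```

Call:
arm_command --steps '[{"translation": [-0.07,0.023,0],"twist": [0,0,0],"fingers": -1},{"translation": [-0.14,0.047,0],"twist": [0,0,0],"fingers": -1},{"translation": [-0.21,0.07,0],"twist": [0,0,0],"fingers": -1},{"translation": [-0.27,0.09,0],"twist": [0,0,0],"fingers": -1},{"translation": [-0.315,0.105,0],"twist": [0,0,0],"fingers": -1}]'

```text
time: 24.55
eef_pos: [0.5946, -0.082, 0.3143]
tcp_rot: [0.709, 0.705, -0.0, -0.0]
contact_force: [-0.5, 0.1, -1.3]
opening: 0.341
finger_force: 29.9
```

Call:
arm_command --steps '[{"translation": [0,0,0],"twist": [0,0,0],"fingers": -1},{"translation": [0,0,0],"twist": [0,0,0],"fingers": -1},{"translation": [0,0,0.03],"twist": [0,0,0],"fingers": -1},{"translation": [0,0,0.06],"twist": [0,0,0],"fingers": -1},{"translation": [0,0,0.06],"twist": [0,0,0],"fingers": -1}]'

```text
time: 25.18
eef_pos: [0.593, -0.0781, 0.2679]
tcp_rot: [0.708, 0.706, -0.001, -0.002]
contact_force: [0.5, -0.3, -0.8]
opening: 0.343
finger_force: 30.0
```

```bash
python3 - <<'E'
from h import *
s,p=look('c2',[]); print(s['dq'].round(3))
for n,g in(('pad4',(.5965,-.0800)),('pad3',(.6037,.0084))): print(n,padfit(p,g))
zb=s['eef_pos'][2]-.145
for b in blobs(p['pixels'],(95,80,40),(125,255,255),(200,60,360,320))[:3]: print(np.round(b,1),back(p,b,zb+.003).round(4))
c=read_camera('scene')
cv2.imwrite('pics/sc.png',cv2.cvtColor(cv2.resize(c['pixels'][120:260,180:360],None,fx=4,fy=4,interpolation=cv2.INTER_CUBIC),cv2.COLOR_RGB2BGR))
E
```

```text
25.175 [ 0.593  -0.0781  0.2679] [ 0.7081  0.7061 -0.0011 -0.0022] 0.34275114242976157
[-0.004 -0.018 -0.052 -0.001  0.008 -0.002]
pad4 (array([ 0.5974, -0.0817]), 45)
pad3 (array([0.6032, 0.014 ]), 18)
[ 275.3  187.6   32.  1593.1] [ 0.592  -0.0702  0.1259]
```

View pics/c2.png

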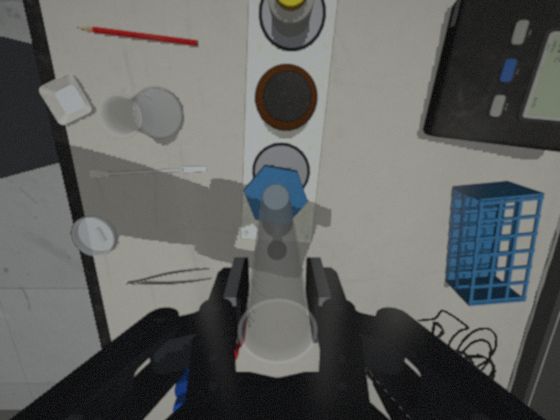

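The cylinder's foot is at (276,194) and pad_4 at (281,170), so I'll descend most of the way with a small correction and re-measure.

Call:
arm_command --steps '[{"translation": [-0.005,0.003,0.03],"twist": [0,0,0],"fingers": -1},{"translation": [-0.005,0.003,0.07],"twist": [0,0,0],"fingers": -1},{"translation": [-0.005,0.003,0.1],"twist": [0,0,0],"fingers": -1},{"translation": [-0.005,0.003,0.113],"twist": [0,0,0],"fingers": -1},{"translation": [-0.005,0.003,0.113],"twist": [0,0,0],"fingers": -1}]'

```text
time: 25.9
eef_pos: [0.5969, -0.0834, 0.1861]
tcp_rot: [0.709, 0.706, 0.0, 0.0]
contact_force: [0.0, -0.9, -0.7]
opening: 0.342
finger_force: 30.0
```

Call:
arm_command --steps '[{"translation": [0,0,0],"twist": [0,0,0],"fingers": -1},{"translation": [0,0,0],"twist": [0,0,0],"fingers": -1},{"translation": [0,0,0],"twist": [0,0,0],"fingers": -1},{"translation": [0,0,0],"twist": [0,0,0],"fingers": -1}]'

```text
time: 26.4
eef_pos: [0.5967, -0.0836, 0.1858]
tcp_rot: [0.709, 0.705, 0.0, 0.0]
contact_force: [-0.2, 0.3, -0.4]
opening: 0.346
finger_force: 30.0
```

```bash
python3 - <<'E'
from h import *
s,p=look('c3',[]); print(s['dq'].round(3))
for n,g in(('pad4',(.5965,-.0800)),('pad4',(.5974,-.0817)),('pad3',(.6037,.0084))): print(n,padfit(p,g))
zb=s['eef_pos'][2]-.145
H=cv2.cvtColor(p['pixels'],cv2.COLOR_RGB2HSV); m=cv2.inRange(H,(95,80,40),(125,255,255))[60:320,200:360]
ys,xs=np.where(m>0); print(xs.min()+200,xs.max()+200,ys.min()+60,ys.max()+60)
for b in blobs(p['pixels'],(95,80,40),(125,255,255),(200,60,360,320))[:2]: print(np.round(b,1),back(p,b,zb+.007).round(4))
for y in(-.09,-.08,-.07): print(y,proj(p,(.597,y,zb+.007)),proj(p,(.597,y+.027,zb)))
c=cv2.resize(p['pixels'][80:280,180:380],None,fx=3,fy=3,interpolation=cv2.INTER_CUBIC)
cv2.imwrite('pics/c3c.png',cv2.cvtColor(c,cv2.COLOR_RGB2BGR))
E
```

```text
26.4 [ 0.5967 -0.0836  0.1858] [7.088e-01 7.054e-01 1.000e-04 2.000e-04] 0.34601083694715906
[-0.002 -0.001  0.002  0.001 -0.     0.001]
pad4 (array([ 0.5976, -0.0814]), 50)
pad4 (array([ 0.5975, -0.0813]), 52)
pad3 (array([0.6038, 0.0132]), 15)
244 306 165 218
[ 275.2  187.7   32.2 1607.6] [ 0.5964 -0.075   0.0478]
-0.09 [276.  203.1] [275.8 173.2]
-0.08 [275.9 192.8] [275.8 162.6]
-0.07 [275.9 182.4] [275.7 151.6]
```

View pics/c3c.png

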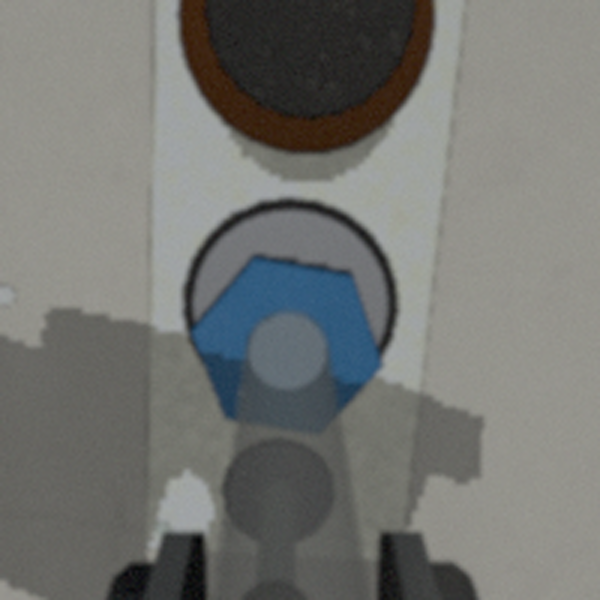

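The foot's centre is at crop pixel (289,344), within 1 mm of pad_4's centre when projected. Lowering and releasing.

Call:
arm_command --steps '[{"translation": [0,0,0.015],"twist": [0,0,0],"fingers": -1},{"translation": [0,0,0.03],"twist": [0,0,0],"fingers": -1},{"translation": [0,0,0.037],"twist": [0,0,0],"fingers": -1},{"translation": [0,0,0.0415],"twist": [0,0,0],"fingers": -1},{"translation": [0,0,0.0415],"twist": [0,0,0],"fingers": -1}]'

```text
time: 27.08
eef_pos: [0.597, -0.0837, 0.1548]
tcp_rot: [0.709, 0.705, 0.0, 0.0]
contact_force: [-0.8, -0.0, 0.6]
opening: 0.343
finger_force: 30.1
```

Call:
arm_command --steps '[{"translation": [0,0,0],"twist": [0,0,0],"fingers": -1},{"translation": [0,0,0],"twist": [0,0,0],"fingers": -1},{"translation": [0,0,0],"twist": [0,0,0],"fingers": -1}]'

```text
time: 27.45
eef_pos: [0.5969, -0.0837, 0.1548]
tcp_rot: [0.709, 0.705, 0.0, 0.0]
contact_force: [-0.8, 0.2, 1.0]
opening: 0.347
finger_force: 30.1
```

Call:
arm_command --steps '[{"translation": [0,0,0],"twist": [0,0,0],"fingers": -0.2},{"translation": [0,0,0],"twist": [0,0,0],"fingers": 0},{"translation": [0,0,0],"twist": [0,0,0],"fingers": 0.3},{"translation": [0,0,0],"twist": [0,0,0],"fingers": 0.4},{"translation": [0,0,0],"twist": [0,0,0],"fingers": 0.4}]'

```text
time: 28.08
eef_pos: [0.5967, -0.0836, 0.1545]
tcp_rot: [0.709, 0.705, 0.0, 0.0]
contact_force: [0.6, 0.1, -0.2]
opening: 0.698
finger_force: 0.0
```

Call:
arm_command --steps '[{"translation": [0,0,-0.03],"twist": [0,0,0],"fingers": 0.4},{"translation": [0,0,-0.08],"twist": [0,0,0],"fingers": 0.4},{"translation": [0,0,-0.13],"twist": [0,0,0],"fingers": 0.4},{"translation": [0,0,-0.17],"twist": [0,0,0],"fingers": 0.4},{"translation": [0,-0.05,-0.17],"twist": [0,0,0],"fingers": 0.4}]'

```text
time: 28.7
eef_pos: [0.5613, -0.0841, 0.2859]
tcp_rot: [0.709, 0.706, 0.002, 0.003]
contact_force: [-0.8, -0.7, 1.0]
opening: 0.703
finger_force: 0.0
```

Call:
arm_command --steps '[{"translation": [-0.05,-0.05,0],"twist": [0,0,0],"fingers": 0.4},{"translation": [-0.13,-0.09,0],"twist": [0,0,0],"fingers": 0.4},{"translation": [-0.2,-0.11,0],"twist": [0,0,0],"fingers": 0.4},{"translation": [-0.26,-0.11,0],"twist": [0,0,0],"fingers": 0.4},{"translation": [-0.26,-0.11,0],"twist": [0,0,0],"fingers": 0.4}]'

```text
time: 29.32
eef_pos: [0.4751, -0.2807, 0.2819]
tcp_rot: [0.71, 0.704, -0.0, 0.0]
contact_force: [0.4, 0.4, -0.9]
opening: 0.7
finger_force: 0.0
```

```bash
python3 - <<'E'
from h import *
t=read_camera('top'); I=t['pixels']
cv2.imwrite('pics/f.png',cv2.cvtColor(cv2.resize(I[150:300,140:350],None,fx=3.8,fy=3.8,interpolation=cv2.INTER_CUBIC),cv2.COLOR_RGB2BGR))
for b in blobs(I,(20,120,80),(35,255,255),(210,170,260,210)): print('white',back(t,b,.107).round(4))
for n,X in dict(pad1=(.6137,.1896,.008),pad2=(.6074,.1007,.008),pad3=(.601,.0105,.008),pad4=(.5942,-.0787,.008),d=(.6137,.1896,.075),w=(.6074,.1007,.107),b=(.601,.0105,.137),c=(.5942,-.0787,.199)).items(): print(n,((proj(t,X)-[140,150]+.5)*3.8-.5).round(0))
E
```

```text
white [0.6023 0.0974 0.107 ]
pad1 [209. 151.]
pad2 [331. 161.]
pad3 [454. 172.]
pad4 [575. 183.]
d [193. 139.]
w [317. 144.]
b [451. 150.]
c [596. 151.]
```

View pics/f.png

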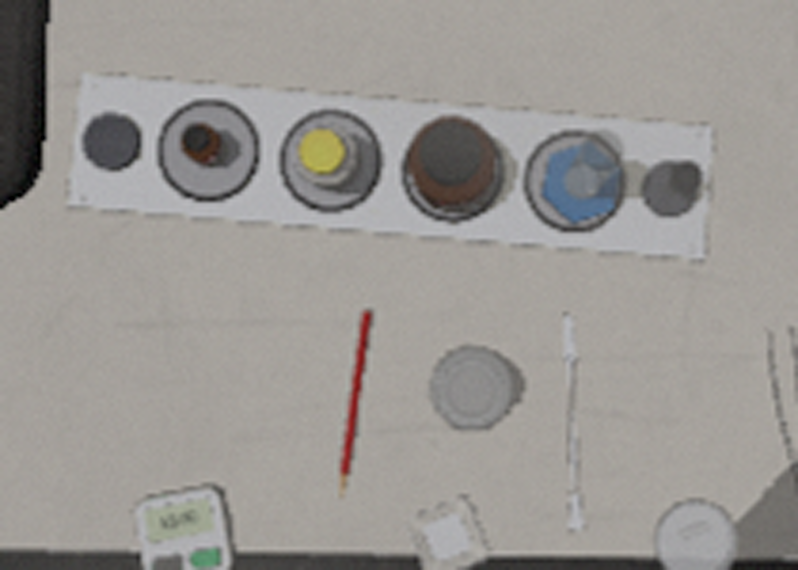

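The view shows all four upright and 0 to 6 mm off their pad centres: dropper cap (199,138), white cap (322,152), brown cap (451,151), cylinder foot (580,183). The flask at (472,387) hasn't moved, and the gripper is clear and high. Handing in.

```bash
python3 -c "
from plant import *
print(sign_off())"
```

```text
the job is handed in; nothing more can be done
None
```

All four stand upright on their pads, rising to the cylinder beside the tall post and, by my last top-camera reading, within about 6 mm of the pad centres; the flask is untouched and the job is handed in, with no verdict returned.

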